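# Hang a drive carrier on the inspection rail

## Task

Pick up the standing drive carrier by its black grip, enter its white trolley head at the open, yellow-banded end of the raised rail, and slide it inside the rail past the station's spring catch until it is fully home against the hidden end stop. Seat it there with a short push of about 10 N (never more than 15 N against the station nor 25 N against the rail), then let go so that it hangs in the rail with the catch sprung out behind it. Leave the tape roll and the loose drive on the bench alone.

Things in the scene. Friction and masses are not known exactly. Their poses are not given: they have to be found in the camera images.
- hanger: Loose drive carrier, 0.3 kg, 194 mm tall, standing on the bench; origin: centre of its underside, z up. Foot 70 (x) x 100 (y) x 8 mm, a drive on edge on it (10 mm thick in x, to z 78), yellow clamp bar to z 86, neck 8 (x) x 40 (y) mm to z 104, white trolley head, then (held by the C arm) the black grip. Its +y must point along the rail's +y when it enters.
- hanger_head (a point): Centre of the white trolley head, at (0, 0, 110) mm on the hanger, same axes. The head is 22 mm wide (x), 60 mm long (y, round ends of radius 11 mm), 13 mm tall; its underside (z 103.5) runs on the rail's lips. The yellow C arm, 16 mm wide in y, goes round the head: out at z 77 to 86, up at x -45 to -55, back over it at z 144 to 154; its +x side is open for the rail.
- hanger_grip (a point): Point to grip, at (0, 0, 176) mm on the hanger, straight above the head. The grip is an upright black rubber block 14 mm (x) x 30 mm (y), z 154 to 194 mm, free all round; take it from straight above.
- rail: Fixed aluminium closed rail, 280 mm long along its +y. Origin on the bench below the centre of its open end (y = 0, yellow band on top). Outside 33 mm wide, z 114 to 138. Inside channel 25 mm wide (x), z 118 to 134; closed above and at the sides, a slot 14 mm wide between two lips beneath. Posts stand on its +x side (x 15 to 125 mm); the -x side is free.
- rail_mouth (a point): Centre of the open end at the height of the lips' upper faces: (0, 0, 118) mm on the rail, same axes, +y points into the rail. A hanging carrier's foot is 14.5 mm off the bench; the head has 3 mm of play in height and 3 mm in width. The rail is rigid: a stiff arm pressing 1 or 2 mm past contact may exceed 15 N, and measured poses are no better than that.
- station: Fixed blue station clamped on the rail's +x side; its place along the rail differs. Axes as the rail, origin on the bench below home. It carries a rigid end stop inside the channel and the spring catch, both on one hidden slide that somebody has set (and locked) anywhere within 20 mm either way along the rail: the true end of travel must be felt.
- home (a point): Nominal place of the trolley head's centre when the carrier is fully home (front end touching the stop, catch out behind its tail): (0, 0, 124) mm on the station, axes as the rail, 135 to 180 mm in from the open end. The stop may be set up to 20 mm nearer or farther along y.
- catch (a joint): Spring catch: 12 mm steel pin through the rail's +x wall (red knob outside), ball end 5.5 mm into the channel, always 30 mm before the true home. 0 = out, grows as it is pushed back (m, to 0.009). The head meets it about 60 mm before true home, pushes it back 2.5 to 5.5 mm (3 to 8 N along the rail; the head is pressed to the -x wall), and it springs out behind the tail in the last 10 mm.
- tape: Bystander: cardboard tape roll, 90 mm across, 45 mm high, lying flat; origin at underside centre.
- drive: Bystander: one dark drive lying flat, 70 x 100 x 10 mm; origin at underside centre.

How it is judged (in metres and radians):
On the way, in this order (a step that is already met when the one before it is completed fails the run):
1. the head has entered the rail at its open end (centre 30 mm in) (x of hanger_head in the frame of rail_mouth between -0.003 and 0.003 m and z of hanger_head in the frame of rail_mouth between 0.003 and 0.012 m and y of hanger_head in the frame of rail_mouth between 0.03 and 0.05 m), for 0.02 s.
2. the head is past the catch (catch out, head within 23.5 mm of nominal home) and pressed against the station with more than 6 N for 0.2 s (x of hanger_head in the frame of rail_mouth between -0.003 and 0.003 m and z of hanger_head in the frame of rail_mouth between 0.003 and 0.012 m and y of hanger_head in the frame of home between -0.0235 and 0.0235 m and value of joint catch below 0.002 m and contact force between hanger and station above 6 N), for 0.2 s.
At the end, for the whole second after the job is handed in: The carrier hangs in the rail by its head, upright within 0.1 rad, foot clear of the bench, head against the end stop, that is between stop and catch (head centre within 23.5 mm of the station's nominal home, catch sprung out to within 2 mm), at rest and released (x of hanger_head in the frame of rail_mouth between -0.003 and 0.003 m and z of hanger_head in the frame of rail_mouth between 0.003 and 0.012 m and y of hanger_head in the frame of home between -0.0235 and 0.0235 m and value of joint catch below 0.002 m and angle between hanger's own z axis and vertical below 0.1 rad and height (world z) of hanger above 0.008 m and linear speed of hanger below 0.02 m/s); the robot touches nothing.
It fails at once if carrier forced against the rail with more than 25 N (contact force between hanger and rail above 25 N).
It fails at once if carrier forced against the station (stop or catch) with more than 15 N (contact force between hanger and station above 15 N).
It fails at once if a bystander moved more than 20 mm (distance of any of tape, drive from where it was at the start of the episode above 0.02 m).
It also fails if it takes over 72 s, if anything falls off the work surface, if the arm or the gripper's body presses on something with over 40 N, if the wrist force passes 120 N, or if a joint passes its speed limit or range.

## Robot

A 6-joint arm with a two-finger parallel gripper is mounted at the origin on the work surface. World frame = base frame: x ahead of the robot, y to its left, z up, the work surface at z = 0. Lengths are in mm, angles in degrees, forces in N, time in s.
With the tool pointing down it reaches from about 350 to 850 mm from the base axis. Payload 8.1 kg.
Tool frame: the origin (TCP) lies midway between the tips of the shut fingers; the grasp point (between the pads) lies 19 mm behind it (r.pinch_z is the distance from the TCP to the grasp point, in mm); z points along the fingers, y is the line along which they close (so a half turn about z gives the same grasp; the last joint's range is limited). The gripper opens to 85 mm and grips with 20 to 120 N. Pads are 22 mm wide; open, the fingers measure 114 mm over their backs; the gripper's body (76 mm by 85 mm) begins 54 mm behind the grasp point. The pads swing forward as they close: fully open they stand 13 mm farther back than shut.
Start: joints at [-79.607, 7.471, 85.268, -0, 87.261, -4.893], TCP at [158.208, -578.771, 231.292] pointing down, gripper open.
Joint ranges: [-169.43, 169.43], [-51.17, 129.36], [1.28, 143.12], [-76.62, 256.62], [0, 156.53], [-152.29, 152.29]. Speed limits (degrees/s): [136.94, 136.94, 159.86, 180, 180, 180].

## Interface

Orientations are given as [roll, pitch, yaw] about the fixed x, y, z axes, in that order (R = Rz(yaw) Ry(pitch) Rx(roll)).
In Python, from bench import sensors, optics, job, r gives the robot as it stands.
- The arm moves only by the tool play_rows, never from a script. Its argument "motion" is a list that holds one entry, the list of rows, each a list of 6 numbers: the shift along the tool's x, y, z in cm, then the turn, a rotation vector about the tool's x, y, z in degrees. In form: [[[x, y, z, ax, ay, az], ...]]. A call has 1 to 5 rows; each row is the pose to reach, as a shift and turn from the pose commanded when the call began, along the tool's axes at that moment; what a row does not reach only later rows make up. A row lasts 1/10 s, in which the tool goes at most 50 mm and 8.59 degrees, less where a joint would pass 70% of its speed; a pose out of reach is approached as far as the arm can. A call with a gripper value outside its range is refused whole. "jaw" is the opening, from 0 (shut) to 1 (fully open), set as the call begins (left out, the last holds). The fingers move at their own pace and stop on an object; "squeeze" is the grip in N (left out, the last holds). Time passes only in rows, so rows that repeat a pose let the fingers close. It gives the time, the measured TCP pose, the force, the opening and the grip force at its end, in the units of the state.
- sensors.sense(): the state, without advancing time (a new reading comes with each control period).
- optics.snapshot(name): name is "scene" or "top"; returns a dict with "pixels" (400x640x3 uint8, red, green, blue), "mtx" (3x3 intrinsics, pixels), "R" (3x3) and "t" (3): a world point X has camera coordinates R X + t. Camera axes: x right, y down, z forward; pixel columns grow to the right and rows downward; lengths in mm; the calibration is good to about 2 mm. A picture is of the moment at which its call begins. There is no depth.
- job.hand_in(): hands the job in; it is judged then, once.
The state is a dict: "time": time; "joint_pos": joint angles; "qd": joint speeds; "joint_efforts": joint torques, N m; "tool_pos": TCP position; "tcp_rot": TCP orientation; "ft_force": force on the tool from outside, world axes, zero at the start; "wrist_torque": the same for the moment, N m; "finger_gap": finger opening in mm; "grip_force": force on a finger pad.
Only numpy, scipy, OpenCV 4.12 (cv2) and the standard library are available. Lean on these libraries where they do the work, as an engineer would, in place of code of your own. Each camera call takes 0.05 s, during which the arm holds its last target. There are 200 camera calls.

## Working session

There is one attempt and no reset: what is moved stays moved. The work goes in short steps, Python scripts to look and compute and a tool call to move; the robot and the scene stay as the last step left them, time stands still between calls to the robot, and variables do not carry over. Pictures are saved under pics/ and viewed, at most 10 in all, crops included, and the job is handed in when it is done.

Besides the shell and the picture viewer there is one more tool, called after "Call:" by a JSON object that holds its "fn" and its "kwargs", one argument or row to a line. play_rows: Moves the arm, as the interface text tells. Its arguments: {"type":"object","properties":{"motion":{"type":"array","items":{"type":"array","items":{"type":"array","items":{"type":"number"}}}},"jaw":{"type":"number"},"squeeze":{"type":"number"}},"required":["motion"]}

```bash
ls; mkdir -p pics; python3 - <<'E'
from bench import sensors, optics, job, r
import cv2,pickle
for n in ("scene","top"):
    s=optics.snapshot(n); cv2.imwrite(f"pics/{n}0.png",s["pixels"][:,:,::-1]); pickle.dump(s,open(n+".pkl","wb"))
    print(n,s["mtx"],s["R"],s["t"])
print(sensors.sense())
E
```

```text
pics
scene [[440.54750107   0.         320.56981397]
 [  0.         440.54750107 189.07685009]
 [  0.           0.           1.        ]] [[ 0.65337846  0.75699597 -0.0073278 ]
 [ 0.45130126 -0.39726226 -0.79906812]
 [-0.60780241  0.51878685 -0.60119584]] [-340.90335633 -131.01569045 1396.48960771]
top [[364.00197498   0.         318.19992414]
 [  0.         364.00197498 196.48717739]
 [  0.           0.           1.        ]] [[-0.10723848 -0.99421019  0.00678228]
 [-0.97061769  0.10321089 -0.2173679 ]
 [ 0.21540938 -0.02989321 -0.97606618]] [ 41.94376974 531.77925443 923.14344416]
{'time': 0.1, 'joint_pos': array([-7.96089537e+01,  7.51011467e+00,  8.53238070e+01, -2.75750364e-03,
        8.72621203e+01, -4.89364955e+00]), 'qd': array([ 0.04847907, -0.04461466, -0.17820364, -0.04082806, -0.00103746,
       -0.05920272]), 'joint_efforts': array([ 3.27910704e-03, -5.70949566e+01, -5.01943409e+01, -1.02543513e-04,
        8.08174373e-03, -2.13105506e-05]), 'tool_pos': array([ 158.0767674 , -578.28037001,  230.34893093]), 'tcp_rot': array([-1.79904073e+02, -5.44890626e-03,  1.52848253e+01]), 'ft_force': array([-0.37472114, -0.213178  , -0.26471569]), 'wrist_torque': array([ 0.01590371, -0.00338438,  0.02911286]), 'grip_force': 0.0, 'finger_gap': 85.36997302672745}
```

View pics/scene0.png

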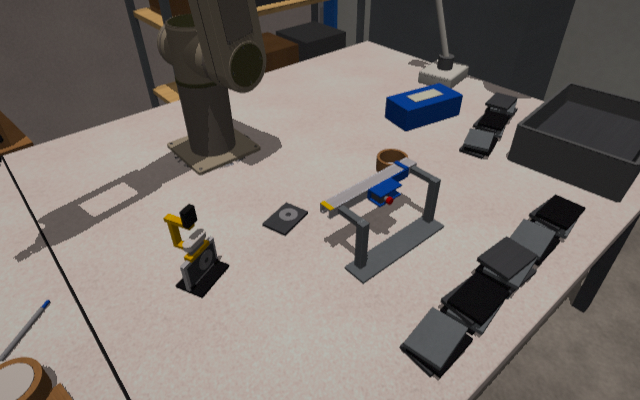

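View pics/top0.png

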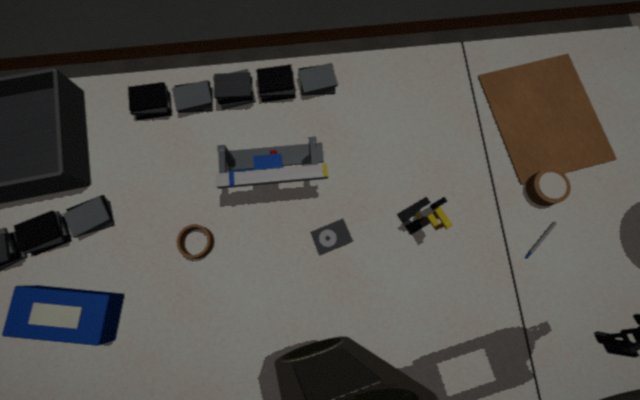

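The scene view shows the carrier near (200,250), with its grip at (187,213), and the rail's yellow band at (327,207). The top view shows the grip near (437,203) and the yellow arm at (440,220). The rail runs from (326,171) to (218,180), posts on the upper side, and the loose drive is at (330,237).

```bash
cat > h.py <<'E'
import numpy as np, cv2, pickle
def ray(s,u,v):
    d=s["R"].T@np.linalg.solve(s["mtx"],[u,v,1.]); return -s["R"].T@s["t"],d
def plane(s,u,v,z):
    c,d=ray(s,u,v); return c+d*(z-c[2])/d[2]
def tri(sa,a,sb,b):
    ca,da=ray(sa,*a); cb,db=ray(sb,*b)
    k=np.linalg.lstsq(np.c_[da,-db],cb-ca,rcond=None)[0]
    p,q=ca+da*k[0],cb+db*k[1]; return (p+q)/2,np.linalg.norm(p-q)
def proj(s,X):
    p=s["mtx"]@(s["R"]@np.array(X,float)+s["t"]); return p[:2]/p[2]
def blobs(s,lo,hi,amin=8):
    h=cv2.cvtColor(s["pixels"],cv2.COLOR_RGB2HSV); m=cv2.inRange(h,np.array(lo),np.array(hi))
    n,l,st,c=cv2.connectedComponentsWithStats(m)
    return [(st[i].tolist(),c[i].round(1).tolist()) for i in range(1,n) if st[i,4]>=amin],l
E
python3 - <<'E'
from h import *
S=pickle.load(open("scene.pkl","rb"));T=pickle.load(open("top.pkl","rb"))
for s,n in((S,"S"),(T,"T")):
    print(n,"yel",blobs(s,(20,130,90),(35,255,255))[0]); print(n,"red",blobs(s,(0,150,80),(6,255,255))[0])
    print(n,"blue",blobs(s,(105,150,60),(125,255,255))[0])
a=cv2.resize(S["pixels"][195:300,150:280,::-1],None,fx=5,fy=5,interpolation=2)[:525,:]
b=cv2.resize(T["pixels"][185:245,385:465,::-1],None,fx=8,fy=8,interpolation=2)
cv2.imwrite("pics/c1.png",a);cv2.imwrite("pics/c2.png",b)
c=cv2.resize(T["pixels"][130:205,205:340,::-1],None,fx=5.9,fy=5.9,interpolation=2)
cv2.imwrite("pics/c3.png",c)
E
```

```text
S yel [([320, 201, 14, 10, 63], [326.7, 205.2]), ([163, 214, 21, 35, 251], [173.7, 226.9]), ([184, 240, 24, 22, 75], [193.2, 253.0])]
S red [([386, 197, 6, 6, 24], [388.2, 199.4])]
S blue [([324, 0, 13, 28, 331], [330.3, 12.9]), ([387, 83, 75, 48, 1802], [427.9, 106.0]), ([367, 161, 42, 46, 590], [388.5, 185.2]), ([42, 300, 8, 8, 25], [45.4, 303.6])]
T yel [([323, 164, 5, 13, 45], [324.7, 169.6]), ([436, 207, 16, 21, 132], [443.4, 217.3]), ([428, 214, 11, 12, 68], [433.0, 219.4])]
T red [([271, 150, 5, 3, 12], [272.9, 150.9])]
T blue [([254, 154, 28, 15, 363], [267.3, 161.2]), ([230, 171, 4, 15, 46], [231.0, 177.8]), ([237, 170, 8, 1, 8], [240.5, 170.0]), ([3, 287, 106, 58, 3586], [56.8, 315.1])]
```

View pics/c1.png

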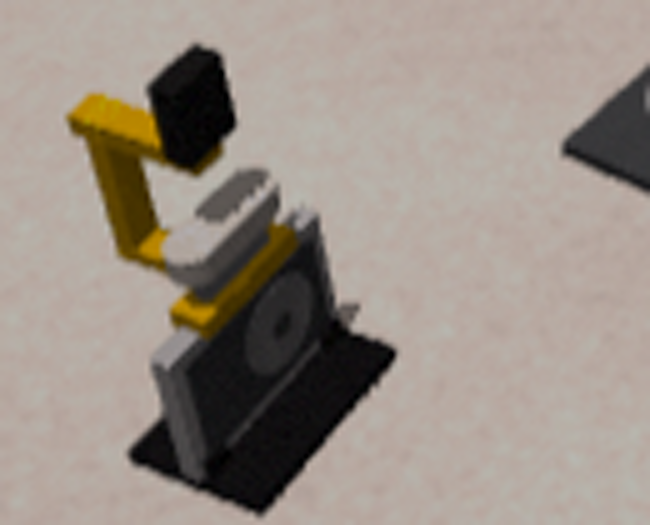

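View pics/c2.png

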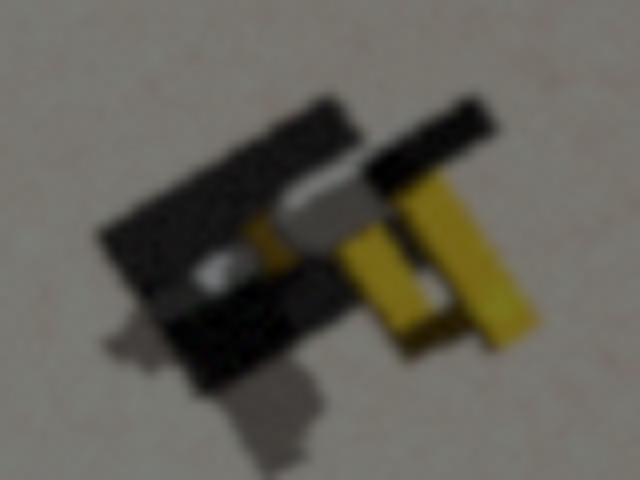

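View pics/c3.png

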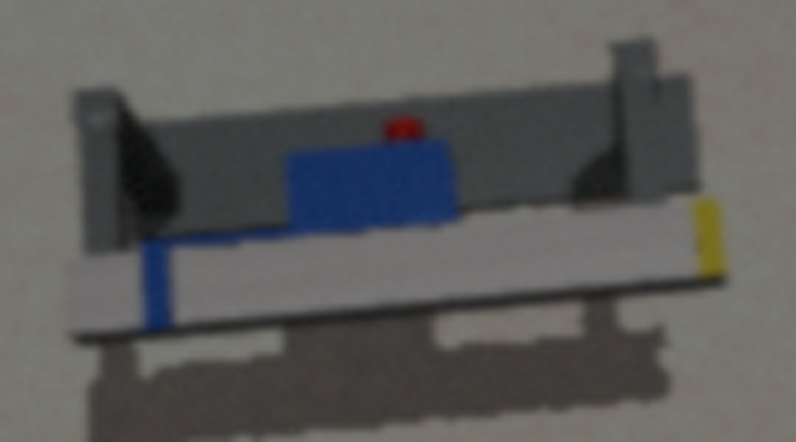

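The crops show the carrier with its C arm pointing to the lower right in the top view, a yaw of about 30°. Foot corners in c2 are (100,235), (330,95) and (200,395), and the grip top is near (475,110). In c3 the rail's yellow end has corners (720,197) and (725,275), the far end is at (65,262) and (72,335), and the red catch knob is at (405,130).

```bash
python3 - <<'E'
from h import *
np.set_printoptions(precision=1,suppress=True)
S=pickle.load(open("scene.pkl","rb"));T=pickle.load(open("top.pkl","rb"))
c1=lambda x,y:(150+(x+.5)/5-.5,195+(y+.5)/5-.5); c2=lambda x,y:(385+(x+.5)/8-.5,185+(y+.5)/8-.5); c3=lambda x,y:(205+(x+.5)/5.9-.5,130+(y+.5)/5.9-.5)
f=[plane(T,*c2(*p),8) for p in((100,235),(330,95),(200,395))]; print("footT",f)
d=f[0]-f[1];print("yaw",np.degrees(np.arctan2(d[1],d[0]))-90,np.linalg.norm(d),"ctr",(f[1]+f[2])/2)
g=[plane(S,*c1(*p),8) for p in((395,352),(262,512),(130,455))]; print("footS",g)
d=g[0]-g[1];print("yaw",np.degrees(np.arctan2(d[1],d[0]))-90,np.linalg.norm(d),"ctr",(g[0]+g[2])/2)
print("griptopS",[plane(S,*c1(*p),194) for p in((203,45),(222,60),(150,82),(165,98))])
print("griptopT",[plane(T,*c2(*p),194) for p in((475,93),(497,128))])
q=[plane(T,*c3(*p),138) for p in((722,198),(724,272),(65,260),(70,333))];print("rail",q)
for a,b in((0,2),(1,3)):
    d=q[b]-q[a];print("yaw",np.degrees(np.arctan2(d[1],d[0]))-90,np.linalg.norm(d))
print("knob",tri(S,(388.2,199.4),T,(272.9,150.9)))
print("band",plane(T,231,177.8,138),"bandS")
print("tape",plane(T,195,242,45),"drive",plane(T,330,237,10))
E
```

```text
footT [array([ 470.9, -231.6,    8. ]), array([ 512.1, -320.8,    8. ]), array([ 411.5, -257.5,    8. ])]
yaw 24.801653114215455 98.26878864136897 ctr [ 461.8 -289.2    8. ]
footS [array([ 476. , -231.3,    8. ]), array([ 517.3, -320.1,    8. ]), array([ 453. , -347.5,    8. ])]
yaw 24.986367490860587 97.90889523248146 ctr [ 464.5 -289.4    8. ]
griptopS [array([ 453.8, -276. ,  194. ]), array([ 467.1, -274.8,  194. ]), array([ 460.9, -302. ,  194. ]), array([ 473.5, -302.1,  194. ])]
griptopT [array([ 473.1, -301. ,  194. ]), array([ 462.2, -305.5,  194. ])]
rail [array([599. , -43.7, 138. ]), array([566.3, -40.9, 138. ]), array([601. , 236.5, 138. ]), array([568.8, 235.9, 138. ])]
yaw -0.4003527867787824 280.2546019347268
yaw -0.5227960104548259 276.80331685086605
knob (array([648.5,  89.5, 129.5]), np.float64(1.1876658562582783))
band [586.2 198.9 138. ] bandS
tape [447.7 323.1  45. ] drive [426.4 -36.5  10. ]
```

Call:
{"fn": "play_rows", "kwargs": {
  "motion": [
    [[3.7, -2, 0, 0, 0, -8.3], [7.4, -4, 0, 0, 0, -16.6], [11.1, -6, 0, 0, 0, -25], [14.8, -8, 0, 0, 0, -33.3], [18.5, -10, 0, 0, 0, -41.6]]
  ],
  "jaw": 1,
  "squeeze": 100
}}

```text
time: 0.6
tool_pos: [311.1, -432.0, 230.8]
tcp_rot: [-180.0, -0.0, 57.2]
ft_force: [0.1, 0.1, 0.2]
finger_gap: 85.2
grip_force: 0.0
```

```bash
cat > go.py <<'E'
import sys, numpy as np
from bench import sensors
from scipy.spatial.transform import Rotation as Ro
# usage: go.py x y z yaw -> shift (cm) and turn (deg) along the tool axes from the measured pose
s=sensors.sense(); x,y,z,w=map(float,sys.argv[1:])
R=Ro.from_euler("xyz",s["tcp_rot"],degrees=True); T=Ro.from_euler("xyz",[180,0,w],degrees=True)
print(s["time"],s["tool_pos"].round(1),s["tcp_rot"].round(1),"F",s["ft_force"].round(1),"gap",round(float(s["finger_gap"]),1),round(float(s["grip_force"]),1))
print("shift cm",(R.inv().apply(np.array([x,y,z])-s["tool_pos"])/10).round(2),"turn",np.degrees((R.inv()*T).as_rotvec()).round(2))
E
python3 go.py 463 -289 230 115
```

```text
0.6 [ 311.1 -432.   230.8] [-180.    -0.    57.2] F [0.1 0.1 0.2] gap 85.2 0.0
shift cm [20.25  5.02  0.09] turn [-2.000e-02 -4.000e-02 -5.779e+01]
```

Call:
{"fn": "play_rows", "kwargs": {
  "motion": [
    [[4, 1, 0, 0, 0, -8.4], [8, 2, 0, 0, 0, -16.8], [12, 3, 0, 0, 0, -25.2], [16, 4, 0, 0, 0, -33.6], [20.2, 5, 0, 0, 0, -42]]
  ]
}}

```text
time: 1.1
tool_pos: [463.3, -290.3, 230.9]
tcp_rot: [-180.0, -0.0, 99.2]
ft_force: [0.8, -1.1, -0.4]
finger_gap: 85.6
grip_force: 0.0
```

Call:
{"fn": "play_rows", "kwargs": {
  "motion": [
    [[0, 0, 0, 0, 0, -8], [0, 0, 0, 0, 0, -15.8], [0, 0, 0, 0, 0, -15.8], [0, 0, 0, 0, 0, -15.8]]
  ]
}}

```text
time: 1.5
tool_pos: [462.3, -291.6, 230.9]
tcp_rot: [-180.0, -0.0, 114.4]
ft_force: [-0.2, -0.3, -0.6]
finger_gap: 85.3
grip_force: 0.0
```

```bash
python3 go.py 463 -289 230 115; python3 - <<'E'
from h import *
from bench import optics
ims=[]
for n in("scene","top"):
    s=optics.snapshot(n); pickle.dump(s,open(n+"1.pkl","wb"))
    u,v=proj(s,(463,-289,185)).round().astype(int); print(n,u,v)
    ims.append(cv2.resize(s["pixels"][v-30:v+30,u-40:u+40,::-1],(400,300) if n=="x" else (400,300),interpolation=2))
cv2.imwrite("pics/g1.png",np.hstack(ims))
E
```

```text
1.5 [ 462.3 -291.6  230.9] [-180.    -0.   114.4] F [-0.2 -0.3 -0.6] gap 85.3 0.0
shift cm [0.21 0.17 0.09] turn [-0.02 -0.03 -0.56]
scene 187 212
top 438 202
```

View pics/g1.png

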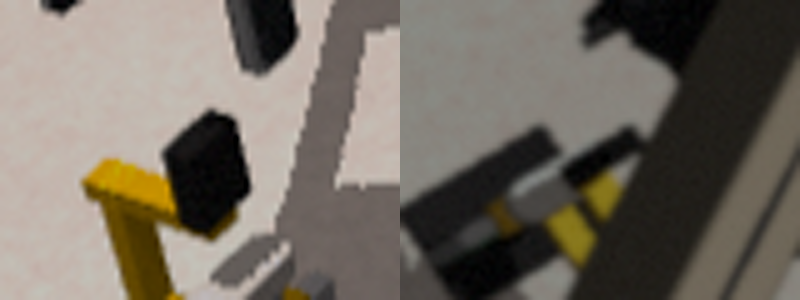

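The left crop shows the grip at (205,170) between the two open fingertips at (260,60) and (55,0). The descent path is clear.

Call:
{"fn": "play_rows", "kwargs": {
  "motion": [
    [[0.2, 0.15, 1.5, 0, 0, -0.5], [0.2, 0.15, 3, 0, 0, -0.5], [0.2, 0.15, 4.5, 0, 0, -0.5], [0.2, 0.15, 6, 0, 0, -0.5], [0.2, 0.15, 7.0, 0, 0, -0.5]]
  ]
}}

```text
time: 2.1
tool_pos: [462.1, -288.6, 158.6]
tcp_rot: [-179.9, -0.1, 115.2]
ft_force: [-0.1, -0.8, 0.5]
finger_gap: 85.3
grip_force: 0.0
```

Call:
{"fn": "play_rows", "kwargs": {
  "motion": [
    [[0, 0, 0, 0, 0, 0], [0, 0, 0, 0, 0, 0]]
  ]
}}

```text
time: 2.3
tool_pos: [463.0, -289.2, 161.2]
tcp_rot: [-180.0, -0.0, 115.2]
ft_force: [-0.5, -0.4, -0.4]
finger_gap: 85.6
grip_force: 0.0
```

Call:
{"fn": "play_rows", "kwargs": {
  "motion": [
    [[0, 0, 0, 0, 0, 0], [0, 0, 0, 0, 0, 0], [0, 0, 0, 0, 0, 0], [0, 0, 0, 0, 0, 0], [0, 0, 0, 0, 0, 0]]
  ],
  "jaw": 0,
  "squeeze": 100
}}

```text
time: 2.8
tool_pos: [463.1, -289.4, 161.6]
tcp_rot: [-180.0, 0.0, 115.2]
ft_force: [-5.7, -4.2, 12.7]
finger_gap: 13.0
grip_force: 77.3
```

Call:
{"fn": "play_rows", "kwargs": {
  "motion": [
    [[0, 0, 0, 0, 0, 0], [0, 0, 0, 0, 0, 0], [0, 0, 0, 0, 0, 0], [0, 0, 0, 0, 0, 0], [0, 0, 0, 0, 0, 0]]
  ]
}}

```text
time: 3.3
tool_pos: [463.2, -289.5, 161.6]
tcp_rot: [180.0, 0.0, 115.2]
ft_force: [-0.1, -1.4, 3.2]
finger_gap: 12.7
grip_force: 98.3
```

Call:
{"fn": "play_rows", "kwargs": {
  "motion": [
    [[0, 0, -0.8, 0, 0, 0], [0, 0, -1.7, 0, 0, 0], [0, 0, -1.7, 0, 0, 0], [0, 0, -1.7, 0, 0, 0]]
  ]
}}

```text
time: 3.7
tool_pos: [463.2, -289.1, 178.5]
tcp_rot: [180.0, 0.0, 115.2]
ft_force: [0.2, 1.0, -4.6]
finger_gap: 12.9
grip_force: 97.5
```

```bash
python3 go.py 583 -130 177.6 89.6; python3 - <<'E'
from h import *
from bench import optics
np.set_printoptions(precision=2,suppress=True)
P={n:pickle.load(open(n+".pkl","rb")) for n in("scene","top")}
T=P["top"]; h=cv2.cvtColor(T["pixels"],cv2.COLOR_RGB2HSV)
# column profiles across the rail: brightness edges (top/bottom edge of the rail top face)
g=cv2.cvtColor(T["pixels"],cv2.COLOR_RGB2GRAY).astype(float)
for u in (240,255,270,285,300,315,325): print(u,g[160:196,u].astype(int))
print("row170",g[170,310:336].astype(int)); print(h[170,318:334])
E
```

```text
3.7 [ 463.2 -289.1  178.5] [180.    0.  115.2] F [ 0.2  1.  -4.6] gap 12.9 97.5
shift cm [ 9.3  17.61  0.09] turn [2.000e-02 1.000e-02 2.559e+01]
240 [ 59  59  61  60  60  61  59  60  54  39  43  68 101 110 112 114 115 114
 113 112 114 114 115 108  76  45  65 108 119 116 108  79  65  66  65  63]
255 [ 44  47  46  46  46  47  46  46  48  60  91 108 113 112 114 115 115 113
 112 113 115 117 104  61  37  48  60  63  63  63  64  63  64  65  62  63]
270 [ 47  46  47  47  47  48  48  49  68 104 114 114 115 114 115 114 114 115
 116 115 110  82  46  39  55  63  63  66  63  63  62  60  62  62  63  63]
285 [ 66  64  64  64  60  64 102 114 114 113 114 115 114 115 114 114 116 117
 116 107  71  44  69 105 115 116 117 106  76  62  61  62  62  62  63  62]
300 [ 64  63  60  54  70 106 116 115 115 117 115 115 115 117 117 117 118 116
 100  58  49  84 109 115 115 114 106  77  63  61  62  62  61  58  62  62]
315 [ 66  66  65  69  84 106 111 114 116 114 116 116 118 118 118 118 110  80
  45  62 103 115 115 115 113  97  73  62  64  67  68  66  63  60  61  62]
325 [118 116 115 112 106 105 106 103 104 103 103 103 104 103 104  99  77  49
  62 105 116 118 117 117 117 118 118 118 116 118 117 117 117 117 117 116]
row170 [115 115 114 115 116 116 115 116 116 115 116 116 109 101 101 103 104 111
 116 119 118 117 118 118 117 117]
[[  0   6 118]
 [ 10   7 117]
 [  0   4 117]
 [ 20  13 118]
 [ 24  47 114]
 [ 26 132 112]
 [ 27 187 117]
 [ 27 191 119]
 [ 26 162 118]
 [ 25  91 120]
 [ 24  32 119]
 [ 26  15 120]
 [ 21  15 120]
 [ 19  17 120]
 [ 23  17 120]
 [ 20  19 121]]
```

Call:
{"fn": "play_rows", "kwargs": {
  "motion": [
    [[0.8, 1.6, 0, 0, 0, 2.5], [1.8, 3.4, 0, 0, 0, 5], [2.8, 5.3, 0, 0, 0, 7.5], [3.8, 7.2, 0, 0, 0, 10], [4.7, 8.8, 0, 0, 0, 12.6]]
  ]
}}

```text
time: 4.2
tool_pos: [522.9, -208.1, 177.6]
tcp_rot: [-180.0, -0.1, 102.5]
ft_force: [0.4, 0.7, -4.3]
finger_gap: 12.4
grip_force: 97.9
```

```bash
python3 go.py 583 -130 177.6 89.6; python3 - <<'E'
from h import *
np.set_printoptions(precision=2,suppress=True)
T=pickle.load(open("top.pkl","rb"))
lo=np.array([plane(T,u,v,138) for u,v in((240,183.9),(255,182.56),(270,181.06),(285,179.75),(300,178.48),(315,177.0))])
p=np.polyfit(lo[:,1],lo[:,0],1);print("low edge",p,"yaw",-np.degrees(np.arctan(p[0])),lo[:,0]-np.polyval(p,lo[:,1]))
print("up",[plane(T,u,v,138) for u,v in((285,165.65),(300,164.55))])
print("end",plane(T,327,170,138), "low at end",np.polyval(p,-42), "centre x mouth",np.polyval(p,-42)+16.5)
E
```

```text
4.2 [ 522.9 -208.1  177.6] [-1.800e+02 -1.000e-01  1.025e+02] F [ 0.4  0.7 -4.3] gap 12.4 97.9
shift cm [6.32 7.55 0.  ] turn [-0.04 -0.05 12.9 ]
low edge [  0.01 566.19] yaw -0.6266458431736798 [-0.02 -0.11  0.22  0.06 -0.21  0.07]
up [array([603.58,  62.11, 138.  ]), array([602.49,  24.28, 138.  ])]
end [581.12 -41.8  138.  ] low at end 565.7330834695271 centre x mouth 582.2330834695271
```

Call:
{"fn": "play_rows", "kwargs": {
  "motion": [
    [[1, 1.2, 0, 0, 0, 2.6], [2.4, 2.9, 0, 0, 0, 5.2], [3.9, 4.7, 0, 0, 0, 7.8], [5.3, 6.4, 0, 0, 0, 10.4], [6.3, 7.5, 0, 0, 0, 13.1]]
  ]
}}

```text
time: 4.7
tool_pos: [582.6, -129.9, 177.6]
tcp_rot: [-180.0, -0.0, 89.4]
ft_force: [0.4, -0.1, -4.7]
finger_gap: 12.9
grip_force: 97.9
```

Call:
{"fn": "play_rows", "kwargs": {
  "motion": [
    [[0, 0, 0, 0, 0, 0], [0, 0, 0, 0, 0, 0], [0, 0, 0, 0, 0, 0]]
  ]
}}

```text
time: 5.0
tool_pos: [581.6, -131.9, 177.9]
tcp_rot: [-179.9, 0.0, 89.5]
ft_force: [-1.0, -0.2, -4.0]
finger_gap: 12.7
grip_force: 98.0
```

```bash
python3 go.py 583.3 -100 178 89.4; python3 - <<'E'
from h import *
from bench import optics
s=[optics.snapshot(n) for n in("scene","top")]
for q,n in zip(s,("scene","top")): pickle.dump(q,open(n+"2.pkl","wb"))
ims=[]
for q in s:
    u,v=proj(q,(583,-85,124)).round().astype(int); print(u,v); ims.append(cv2.resize(q["pixels"][v-40:v+40,u-32:u+32,::-1],(400,500),interpolation=2))
cv2.imwrite("pics/m2.png",np.hstack(ims))
E
```

```text
5.0 [ 581.6 -131.9  177.9] [-179.9    0.    89.5] F [-1.  -0.2 -4. ] gap 12.7 98.0
shift cm [ 3.19  0.14 -0.01] turn [-0.05  0.01  0.11]
309 221
344 169
```

View pics/m2.png

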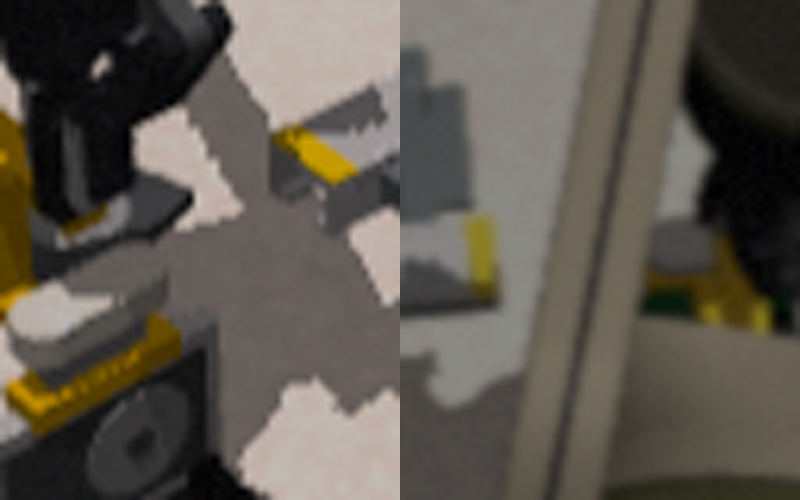

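The left crop shows the head level, with its front tip at (168,262), and the rail mouth's yellow band with front corners (272,130) and (328,187). The right crop has the head partly hidden by the arm, beside the band at (482,255).

```bash
python3 - <<'E'
from h import *
np.set_printoptions(precision=1,suppress=True)
S=pickle.load(open("scene2.pkl","rb"));T=pickle.load(open("top2.pkl","rb"))
c=lambda x,y:(277+(x+.5)/6.25-.5,181+(y+.5)/6.25-.5)
inv=lambda p:((np.array(p)-[277,181]+.5)*6.25-.5)
print("mouth corners",[plane(S,*c(*p),138) for p in((272,130),(328,187))])
h=np.array([581.6,-131.9,0]);w=np.radians(-.6);Rz=np.array([[np.cos(w),-np.sin(w)],[np.sin(w),np.cos(w)]])
def stadium(z):
    a=np.linspace(0,2*np.pi,41);x=11*np.cos(a);y=11*np.sin(a)+19*np.sign(np.sin(a));q=(Rz@np.c_[x,y].T).T+h[:2]
    return np.array([inv(proj(S,(*i,z))) for i in q])
for z in(119.8,132.8):
    q=stadium(z);print(z,"min",q.min(0),"max",q.max(0))
print("top band",plane(T,344-32+(495)/6.25-64-.5+0,169-40+245/6.25-.5,138))
E
```

```text
mouth corners [array([562.6, -35.3, 138. ]), array([598.4, -41.2, 138. ])]
119.8 min [  6.1 274.6] max [165.9 371.4]
132.8 min [  3.4 245.1] max [164.7 341.6]
top band [587.2 -41.7 138. ]
```

Call:
{"fn": "play_rows", "kwargs": {
  "motion": [
    [[1.2, 0.03, 0, 0, 0, 0.1], [2.6, 0.07, 0, 0, 0, 0.1], [4, 0.1, 0, 0, 0, 0.1], [5.2, 0.1, 0, 0, 0, 0.1], [5.2, 0.1, 0, 0, 0, 0.1]]
  ]
}}

```text
time: 5.6
tool_pos: [583.7, -77.0, 178.3]
tcp_rot: [-180.0, -0.0, 89.5]
ft_force: [0.3, -0.1, -3.6]
finger_gap: 12.6
grip_force: 98.0
```

```bash
python3 go.py 582.6 -75 177.8 89.4
```

```text
5.6 [583.7 -77.  178.3] [-180.    -0.    89.5] F [ 0.3 -0.1 -3.6] gap 12.6 98.0
shift cm [ 0.2  -0.11  0.05] turn [-0.   -0.04  0.13]
```

Call:
{"fn": "play_rows", "kwargs": {
  "motion": [
    [[0.1, 0, 0.05, 0, 0, 0.1], [0.2, 0, 0.05, 0, 0, 0.1], [0.2, 0, 0.05, 0, 0, 0.1], [0.2, 0, 0.05, 0, 0, 0.1]]
  ]
}}

```text
time: 6.0
tool_pos: [583.6, -77.8, 177.8]
tcp_rot: [-180.0, 0.0, 89.3]
ft_force: [0.5, 0.8, -3.7]
finger_gap: 12.7
grip_force: 98.0
```

Call:
{"fn": "play_rows", "kwargs": {
  "motion": [
    [[0.1, 0, 0, 0, 0, 0], [0.2, 0, 0, 0, 0, 0], [0.2, 0, 0, 0, 0, 0]]
  ]
}}

```text
time: 6.3
tool_pos: [583.7, -75.4, 177.8]
tcp_rot: [-180.0, -0.0, 89.3]
ft_force: [1.2, 0.6, -4.3]
finger_gap: 12.7
grip_force: 98.0
```

Call:
{"fn": "play_rows", "kwargs": {
  "motion": [
    [[0.1, -0.05, 0, 0, 0, 0], [0.2, -0.05, 0, 0, 0, 0], [0.3, -0.05, 0, 0, 0, 0], [0.4, -0.05, 0, 0, 0, 0]]
  ]
}}

```text
time: 6.7
tool_pos: [583.2, -71.3, 177.8]
tcp_rot: [-180.0, -0.0, 89.3]
ft_force: [-0.1, 0.1, -3.9]
finger_gap: 12.4
grip_force: 98.0
```

Call:
{"fn": "play_rows", "kwargs": {
  "motion": [
    [[0.1, 0, 0, 0, 0, 0], [0.2, 0, 0, 0, 0, 0], [0.2, 0, 0, 0, 0, 0]]
  ]
}}

```text
time: 7.0
tool_pos: [583.2, -69.2, 177.8]
tcp_rot: [-180.0, -0.0, 89.3]
ft_force: [0.5, -0.2, -4.4]
finger_gap: 12.6
grip_force: 98.0
```

Call:
{"fn": "play_rows", "kwargs": {
  "motion": [
    [[0.1, 0, 0, 0, 0, 0], [0.2, 0, 0, 0, 0, 0], [0.2, 0, 0, 0, 0, 0]]
  ]
}}

```text
time: 7.3
tool_pos: [583.3, -67.2, 177.8]
tcp_rot: [180.0, -0.0, 89.3]
ft_force: [-1.4, -0.3, -3.3]
finger_gap: 12.8
grip_force: 98.0
```

Call:
{"fn": "play_rows", "kwargs": {
  "motion": [
    [[0.1, 0, 0, 0, 0, 0], [0.2, 0, 0, 0, 0, 0], [0.2, 0, 0, 0, 0, 0]]
  ]
}}

```text
time: 7.6
tool_pos: [583.3, -65.3, 177.8]
tcp_rot: [180.0, -0.0, 89.3]
ft_force: [0.2, 0.5, -4.5]
finger_gap: 12.7
grip_force: 98.0
```

Call:
{"fn": "play_rows", "kwargs": {
  "motion": [
    [[0.1, 0, 0, 0, 0, 0], [0.2, 0, 0, 0, 0, 0], [0.2, 0, 0, 0, 0, 0]]
  ]
}}

```text
time: 7.9
tool_pos: [583.4, -63.3, 177.8]
tcp_rot: [180.0, -0.0, 89.3]
ft_force: [-0.0, 0.9, -4.0]
finger_gap: 12.5
grip_force: 98.0
```

Call:
{"fn": "play_rows", "kwargs": {
  "motion": [
    [[0.1, 0, 0, 0, 0, 0], [0.2, 0, 0, 0, 0, 0], [0.2, 0, 0, 0, 0, 0]]
  ]
}}

```text
time: 8.2
tool_pos: [583.3, -61.3, 177.8]
tcp_rot: [-180.0, -0.0, 89.3]
ft_force: [-0.6, 0.2, -4.8]
finger_gap: 12.4
grip_force: 98.0
```

Call:
{"fn": "play_rows", "kwargs": {
  "motion": [
    [[0.1, 0, 0, 0, 0, 0], [0.2, 0, 0, 0, 0, 0], [0.3, 0, 0, 0, 0, 0], [0.3, 0, 0, 0, 0, 0]]
  ]
}}

```text
time: 8.6
tool_pos: [583.2, -58.2, 177.7]
tcp_rot: [-180.0, -0.0, 89.3]
ft_force: [-1.2, -0.2, -3.4]
finger_gap: 12.7
grip_force: 97.9
```

Call:
{"fn": "play_rows", "kwargs": {
  "motion": [
    [[0.1, 0, 0, 0, 0, 0], [0.2, 0, 0, 0, 0, 0], [0.3, 0, 0, 0, 0, 0], [0.4, 0, 0, 0, 0, 0], [0.4, 0, 0, 0, 0, 0]]
  ]
}}

```text
time: 9.1
tool_pos: [583.3, -54.2, 177.7]
tcp_rot: [-180.0, -0.0, 89.3]
ft_force: [-1.7, 0.3, -4.5]
finger_gap: 12.4
grip_force: 97.9
```

Call:
{"fn": "play_rows", "kwargs": {
  "motion": [
    [[0.2, 0, 0, 0, 0, 0], [0.5, 0, 0, 0, 0, 0], [0.8, 0, 0, 0, 0, 0], [1.1, 0, 0, 0, 0, 0], [1.4, 0, 0, 0, 0, 0]]
  ]
}}

```text
time: 9.6
tool_pos: [583.5, -40.1, 177.7]
tcp_rot: [-180.0, 0.0, 89.3]
ft_force: [-3.7, -1.0, -3.4]
finger_gap: 12.8
grip_force: 97.9
```

Call:
{"fn": "play_rows", "kwargs": {
  "motion": [
    [[0.3, 0, 0, 0, 0, 0], [0.6, 0, 0, 0, 0, 0], [0.9, 0, 0, 0, 0, 0], [1.2, 0, 0, 0, 0, 0], [1.5, 0, 0, 0, 0, 0]]
  ]
}}

```text
time: 10.1
tool_pos: [583.7, -25.2, 177.7]
tcp_rot: [-180.0, 0.0, 89.3]
ft_force: [-4.0, -1.9, -3.8]
finger_gap: 12.5
grip_force: 97.9
```

Call:
{"fn": "play_rows", "kwargs": {
  "motion": [
    [[0.3, 0, 0, 0, 0, 0], [0.6, 0, 0, 0, 0, 0], [0.9, 0, 0, 0, 0, 0], [1.2, 0, 0, 0, 0, 0], [1.5, 0, 0, 0, 0, 0]]
  ]
}}

```text
time: 10.6
tool_pos: [583.9, -10.2, 177.8]
tcp_rot: [-180.0, 0.0, 89.3]
ft_force: [-2.9, -2.0, -3.5]
finger_gap: 12.7
grip_force: 97.9
```

Call:
{"fn": "play_rows", "kwargs": {
  "motion": [
    [[0.2, -0.05, 0, 0, 0, 0], [0.4, -0.1, 0, 0, 0, 0], [0.7, -0.15, 0, 0, 0, 0], [1, -0.15, 0, 0, 0, 0], [1.3, -0.15, 0, 0, 0, 0]]
  ]
}}

```text
time: 11.1
tool_pos: [582.9, 3.0, 178.0]
tcp_rot: [180.0, -0.0, 89.3]
ft_force: [0.7, -0.1, -3.5]
finger_gap: 12.6
grip_force: 98.0
```

Call:
{"fn": "play_rows", "kwargs": {
  "motion": [
    [[0.3, 0, 0, 0, 0, 0], [0.6, 0, 0, 0, 0, 0], [0.9, 0, 0, 0, 0, 0], [1.2, 0, 0, 0, 0, 0], [1.5, 0, 0, 0, 0, 0]]
  ]
}}

```text
time: 11.6
tool_pos: [582.8, 17.8, 177.8]
tcp_rot: [-180.0, -0.0, 89.3]
ft_force: [0.1, -0.1, -4.1]
finger_gap: 12.4
grip_force: 98.0
```

Call:
{"fn": "play_rows", "kwargs": {
  "motion": [
    [[0.3, 0, 0, 0, 0, 0], [0.6, 0, 0, 0, 0, 0], [0.9, 0, 0, 0, 0, 0], [1.2, 0, 0, 0, 0, 0], [1.5, 0, 0, 0, 0, 0]]
  ]
}}

```text
time: 12.1
tool_pos: [583.0, 32.9, 177.8]
tcp_rot: [-180.0, -0.0, 89.3]
ft_force: [-1.5, 0.2, -3.2]
finger_gap: 12.5
grip_force: 98.0
```

Call:
{"fn": "play_rows", "kwargs": {
  "motion": [
    [[0.2, -0.05, 0, 0, 0, 0], [0.4, -0.1, 0, 0, 0, 0], [0.6, -0.1, 0, 0, 0, 0], [0.8, -0.1, 0, 0, 0, 0], [1, -0.1, 0, 0, 0, 0]]
  ]
}}

```text
time: 12.6
tool_pos: [582.1, 42.7, 177.8]
tcp_rot: [-180.0, -0.0, 89.3]
ft_force: [0.6, 0.2, -3.2]
finger_gap: 12.7
grip_force: 98.0
```

Call:
{"fn": "play_rows", "kwargs": {
  "motion": [
    [[0.2, 0, 0, 0, 0, 0], [0.4, 0, 0, 0, 0, 0], [0.6, 0, 0, 0, 0, 0], [0.8, 0, 0, 0, 0, 0], [1, 0, 0, 0, 0, 0]]
  ]
}}

```text
time: 13.1
tool_pos: [582.3, 52.8, 177.8]
tcp_rot: [-180.0, -0.0, 89.3]
ft_force: [0.1, 0.8, -4.0]
finger_gap: 12.5
grip_force: 98.0
```

Call:
{"fn": "play_rows", "kwargs": {
  "motion": [
    [[0.1, 0, 0, 0, 0, 0], [0.2, 0, 0, 0, 0, 0], [0.3, 0, 0, 0, 0, 0], [0.4, 0, 0, 0, 0, 0], [0.5, 0, 0, 0, 0, 0]]
  ]
}}

```text
time: 13.6
tool_pos: [582.3, 57.7, 177.8]
tcp_rot: [180.0, -0.0, 89.3]
ft_force: [-0.2, -0.9, -3.8]
finger_gap: 12.7
grip_force: 98.0
```

Call:
{"fn": "play_rows", "kwargs": {
  "motion": [
    [[0.1, 0, 0, 0, 0, 0], [0.2, 0, 0, 0, 0, 0], [0.3, 0, 0, 0, 0, 0], [0.4, 0, 0, 0, 0, 0], [0.5, 0, 0, 0, 0, 0]]
  ]
}}

```text
time: 14.1
tool_pos: [582.4, 62.7, 177.8]
tcp_rot: [180.0, -0.0, 89.3]
ft_force: [0.3, -0.4, -3.8]
finger_gap: 12.7
grip_force: 98.0
```

Still free of the catch. I'll keep going in 5 mm calls.

Call:
{"fn": "play_rows", "kwargs": {
  "motion": [
    [[0.1, 0, 0, 0, 0, 0], [0.2, 0, 0, 0, 0, 0], [0.3, 0, 0, 0, 0, 0], [0.4, 0, 0, 0, 0, 0], [0.5, 0, 0, 0, 0, 0]]
  ]
}}

```text
time: 14.6
tool_pos: [581.9, 66.7, 177.4]
tcp_rot: [-179.9, 0.1, 89.3]
ft_force: [-1.7, -4.7, -4.4]
finger_gap: 12.8
grip_force: 97.9
```

Call:
{"fn": "play_rows", "kwargs": {
  "motion": [
    [[0.1, 0, 0, 0, 0, 0], [0.2, 0, 0, 0, 0, 0], [0.3, 0, 0, 0, 0, 0], [0.4, 0, 0, 0, 0, 0], [0.5, 0, 0, 0, 0, 0]]
  ]
}}

```text
time: 15.1
tool_pos: [582.0, 72.3, 177.4]
tcp_rot: [-179.9, 0.0, 89.3]
ft_force: [-2.4, -3.6, -3.7]
finger_gap: 13.0
grip_force: 97.9
```

Call:
{"fn": "play_rows", "kwargs": {
  "motion": [
    [[0.1, 0, 0, 0, 0, 0], [0.2, 0, 0, 0, 0, 0], [0.3, 0, 0, 0, 0, 0], [0.4, 0, 0, 0, 0, 0], [0.5, 0, 0, 0, 0, 0]]
  ]
}}

```text
time: 15.6
tool_pos: [582.4, 77.8, 177.6]
tcp_rot: [-180.0, -0.0, 89.3]
ft_force: [-4.5, -1.0, -4.2]
finger_gap: 12.4
grip_force: 97.9
```

Call:
{"fn": "play_rows", "kwargs": {
  "motion": [
    [[0.2, 0, 0, 0, 0, 0], [0.4, 0, 0, 0, 0, 0], [0.6, 0, 0, 0, 0, 0], [0.8, 0, 0, 0, 0, 0], [1, 0, 0, 0, 0, 0]]
  ]
}}

```text
time: 16.1
tool_pos: [582.6, 87.6, 177.8]
tcp_rot: [-180.0, 0.0, 89.3]
ft_force: [-4.7, -2.2, -4.3]
finger_gap: 12.9
grip_force: 97.9
```

Call:
{"fn": "play_rows", "kwargs": {
  "motion": [
    [[0.2, 0, 0, 0, 0, 0], [0.4, 0, 0, 0, 0, 0], [0.6, 0, 0, 0, 0, 0], [0.8, 0, 0, 0, 0, 0], [1, 0, 0, 0, 0, 0]]
  ]
}}

```text
time: 16.6
tool_pos: [582.7, 97.6, 177.8]
tcp_rot: [-180.0, 0.0, 89.3]
ft_force: [-4.3, -3.5, -3.7]
finger_gap: 12.8
grip_force: 98.0
```

Call:
{"fn": "play_rows", "kwargs": {
  "motion": [
    [[0.2, 0, 0, 0, 0, 0], [0.4, 0, 0, 0, 0, 0], [0.6, 0, 0, 0, 0, 0], [0.8, 0, 0, 0, 0, 0], [1, 0, 0, 0, 0, 0]]
  ]
}}

```text
time: 17.1
tool_pos: [582.8, 107.7, 177.8]
tcp_rot: [-180.0, 0.0, 89.3]
ft_force: [-4.3, -1.8, -3.7]
finger_gap: 12.7
grip_force: 97.9
```

Call:
{"fn": "play_rows", "kwargs": {
  "motion": [
    [[0.1, 0, 0, 0, 0, 0], [0.2, 0, 0, 0, 0, 0], [0.3, 0, 0, 0, 0, 0], [0.4, 0, 0, 0, 0, 0]]
  ]
}}

```text
time: 17.5
tool_pos: [582.9, 111.7, 177.8]
tcp_rot: [-180.0, 0.0, 89.3]
ft_force: [-3.6, -1.4, -5.4]
finger_gap: 12.8
grip_force: 98.0
```

Call:
{"fn": "play_rows", "kwargs": {
  "motion": [
    [[0.1, 0, 0, 0, 0, 0], [0.2, 0, 0, 0, 0, 0], [0.3, 0, 0, 0, 0, 0], [0.3, 0, 0, 0, 0, 0]]
  ]
}}

```text
time: 17.9
tool_pos: [583.1, 115.2, 177.9]
tcp_rot: [180.0, -0.0, 89.3]
ft_force: [-4.8, 0.9, -4.7]
finger_gap: 12.8
grip_force: 97.9
```

Call:
{"fn": "play_rows", "kwargs": {
  "motion": [
    [[0.05, 0, 0, 0, 0, 0], [0.1, 0, 0, 0, 0, 0], [0.15, 0, 0, 0, 0, 0], [0.2, 0, 0, 0, 0, 0]]
  ]
}}

```text
time: 18.3
tool_pos: [583.1, 116.6, 177.9]
tcp_rot: [180.0, 0.0, 89.3]
ft_force: [-4.3, -1.3, -3.8]
finger_gap: 12.5
grip_force: 97.9
```

Call:
{"fn": "play_rows", "kwargs": {
  "motion": [
    [[0.05, 0, 0, 0, 0, 0], [0.1, 0, 0, 0, 0, 0], [0.1, 0, 0, 0, 0, 0]]
  ]
}}

```text
time: 18.6
tool_pos: [583.2, 117.8, 177.9]
tcp_rot: [180.0, -0.0, 89.3]
ft_force: [-3.9, -0.1, -3.6]
finger_gap: 12.4
grip_force: 98.0
```

Call:
{"fn": "play_rows", "kwargs": {
  "motion": [
    [[0.05, 0, 0, 0, 0, 0], [0.1, 0, 0, 0, 0, 0], [0.1, 0, 0, 0, 0, 0]]
  ]
}}

```text
time: 18.9
tool_pos: [583.2, 118.8, 177.9]
tcp_rot: [180.0, -0.0, 89.3]
ft_force: [-3.4, 0.9, -4.0]
finger_gap: 12.7
grip_force: 98.1
```

Call:
{"fn": "play_rows", "kwargs": {
  "motion": [
    [[0.05, -0.03, 0, 0, 0, 0], [0.1, -0.06, 0, 0, 0, 0], [0.1, -0.06, 0, 0, 0, 0]]
  ]
}}

```text
time: 19.2
tool_pos: [582.6, 119.8, 177.9]
tcp_rot: [180.0, -0.0, 89.3]
ft_force: [-3.6, 0.6, -4.1]
finger_gap: 12.6
grip_force: 98.1
```

Call:
{"fn": "play_rows", "kwargs": {
  "motion": [
    [[0.05, 0, 0, 0, 0, 0], [0.1, 0, 0, 0, 0, 0], [0.1, 0, 0, 0, 0, 0]]
  ]
}}

```text
time: 19.5
tool_pos: [582.9, 120.7, 178.1]
tcp_rot: [179.9, -0.0, 89.3]
ft_force: [-0.9, 0.6, -4.0]
finger_gap: 12.6
grip_force: 98.0
```

Call:
{"fn": "play_rows", "kwargs": {
  "motion": [
    [[0.05, 0, 0, 0, 0, 0], [0.1, 0, 0, 0, 0, 0], [0.1, 0, 0, 0, 0, 0]]
  ]
}}

```text
time: 19.8
tool_pos: [582.9, 121.7, 178.0]
tcp_rot: [180.0, -0.0, 89.3]
ft_force: [-0.3, -0.4, -3.9]
finger_gap: 12.7
grip_force: 98.0
```

Call:
{"fn": "play_rows", "kwargs": {
  "motion": [
    [[0.05, 0, 0, 0, 0, 0], [0.1, 0, 0, 0, 0, 0], [0.1, 0, 0, 0, 0, 0]]
  ]
}}

```text
time: 20.1
tool_pos: [582.7, 122.5, 177.9]
tcp_rot: [180.0, 0.0, 89.3]
ft_force: [-0.2, -0.5, -4.1]
finger_gap: 12.7
grip_force: 98.1
```

The lateral load has vanished, so the tail seems past the catch. Next is the stop, in steps of 1 mm or less.

Call:
{"fn": "play_rows", "kwargs": {
  "motion": [
    [[0.05, 0, 0, 0, 0, 0], [0.1, 0, 0, 0, 0, 0], [0.1, 0, 0, 0, 0, 0]]
  ]
}}

```text
time: 20.4
tool_pos: [582.7, 122.9, 178.0]
tcp_rot: [180.0, 0.1, 89.3]
ft_force: [-0.3, -5.4, -0.6]
finger_gap: 12.9
grip_force: 98.3
```

Call:
{"fn": "play_rows", "kwargs": {
  "motion": [
    [[0.05, 0, 0, 0, 0, 0], [0.08, 0, 0, 0, 0, 0], [0.08, 0, 0, 0, 0, 0]]
  ]
}}

```text
time: 20.7
tool_pos: [582.7, 123.2, 178.0]
tcp_rot: [180.0, 0.1, 89.3]
ft_force: [-0.5, -7.4, -1.2]
finger_gap: 12.7
grip_force: 98.4
```

Call:
{"fn": "play_rows", "kwargs": {
  "motion": [
    [[0.04, 0, 0, 0, 0, 0], [0.08, 0, 0, 0, 0, 0], [0.08, 0, 0, 0, 0, 0]]
  ]
}}

```text
time: 21.0
tool_pos: [582.7, 123.4, 178.1]
tcp_rot: [180.0, 0.2, 89.2]
ft_force: [-0.3, -9.2, -0.5]
finger_gap: 12.7
grip_force: 98.4
```

Call:
{"fn": "play_rows", "kwargs": {
  "motion": [
    [[0.03, 0, 0, 0, 0, 0], [0.03, 0, 0, 0, 0, 0], [0.03, 0, 0, 0, 0, 0], [0.03, 0, 0, 0, 0, 0], [0.03, 0, 0, 0, 0, 0]]
  ]
}}

```text
time: 21.5
tool_pos: [582.7, 123.4, 178.1]
tcp_rot: [180.0, 0.2, 89.2]
ft_force: [-1.1, -10.5, 0.3]
finger_gap: 12.9
grip_force: 98.4
```

```bash
python3 - <<'E'
from h import *
from bench import optics,sensors
ims=[]
for n,X in(("scene",(610,90,126)),("top",(610,90,126))):
    q=optics.snapshot(n); u,v=proj(q,X).round().astype(int); print(n,u,v,proj(q,(648.5,89.5,129.5)))
    print(blobs(q,(0,150,60),(6,255,255))[0])
    ims.append(cv2.resize(q["pixels"][v-40:v+40,u-32:u+32,::-1],(400,500),interpolation=2))
cv2.imwrite("pics/c4.png",np.hstack(ims)); print(sensors.sense()["ft_force"])
E
```

```text
scene 376 193 [388.45732144 199.34013887]
[([386, 197, 7, 8, 37], [389.1, 200.2])]
top 274 166 [273.0958007  151.04227089]
[]
[ -1.22141674 -10.18422079  -0.62834385]
```

View pics/c4.png

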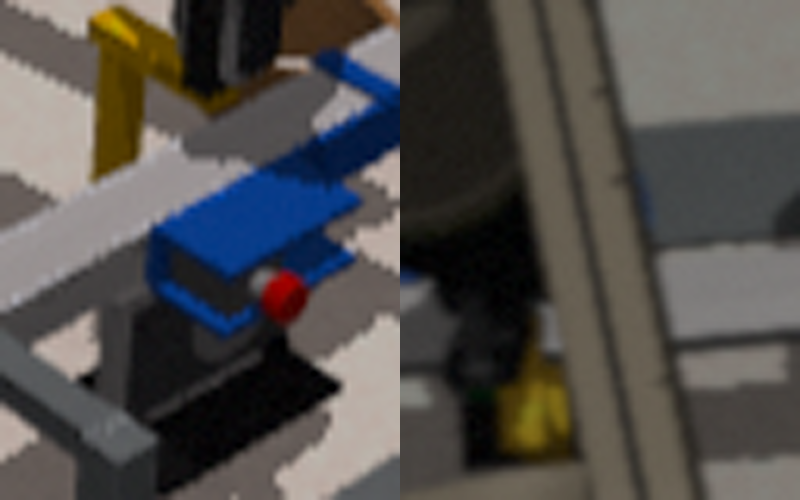

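The left crop shows the carrier deep in the rail, with its grip still held and the red knob at (285,297). The right crop is mostly hidden by the arm. I'll compare the knob's position with the earlier pictures using the same threshold.

```bash
python3 - <<'E'
from h import *
from bench import optics
np.set_printoptions(precision=2,suppress=True)
q=optics.snapshot("scene"); pickle.dump(q,open("scene4.pkl","wb"))
for n in("scene","scene2","scene4"):
    s=pickle.load(open(n+".pkl","rb"))
    for v in(40,60,80): print(n,v,blobs(s,(0,130,v),(8,255,255))[0])
    f=s["pixels"][193:209,380:398].astype(float); w=np.clip(f[...,0]-f[...,1:].max(2)-25,0,None); w=(w>0)*1.
    yy,xx=np.mgrid[193:209,380:398]; print("centroid",(w*xx).sum()/w.sum(),(w*yy).sum()/w.sum(),w.sum())
print(proj(q,(651.5,89.5,129.5))-proj(q,(648.5,89.5,129.5)),"px per 3 mm")
E
```

```text
scene 40 [([386, 197, 7, 8, 39], [389.0, 200.3])]
scene 60 [([386, 197, 7, 8, 39], [389.0, 200.3])]
scene 80 [([386, 197, 6, 6, 24], [388.2, 199.4])]
centroid 389.078431372549 200.09803921568627 51.0
scene2 40 [([386, 196, 7, 9, 39], [389.0, 200.0])]
scene2 60 [([386, 196, 7, 9, 39], [389.0, 200.0])]
scene2 80 [([386, 196, 6, 7, 26], [388.3, 199.2])]
centroid 389.078431372549 200.09803921568627 51.0
scene4 40 [([386, 196, 7, 9, 40], [389.0, 200.1])]
scene4 60 [([386, 196, 7, 9, 40], [389.0, 200.1])]
scene4 80 [([386, 196, 6, 7, 26], [388.3, 199.2])]
centroid 389.078431372549 200.09803921568627 51.0
[1.02 0.63] px per 3 mm
```

The knob is where it was at the start, so the catch is out and the seating push of about 10 N is done. I'll ease the push, lower onto the lips and release.

Call:
{"fn": "play_rows", "kwargs": {
  "motion": [
    [[-0.05, 0, 0, 0, 0, 0], [-0.1, 0, 0.05, 0, 0, 0], [-0.15, 0, 0.1, 0, 0, 0], [-0.18, 0, 0.15, 0, 0, 0], [-0.18, 0, 0.15, 0, 0, 0]]
  ]
}}

```text
time: 22.15
tool_pos: [582.9, 122.9, 176.7]
tcp_rot: [180.0, 0.1, 89.3]
ft_force: [-0.1, -5.0, -1.4]
finger_gap: 12.3
grip_force: 98.5
```

Call:
{"fn": "play_rows", "kwargs": {
  "motion": [
    [[-0.05, 0, 0.02, 0, 0, 0], [-0.08, 0, 0.05, 0, 0, 0], [-0.1, 0, 0.05, 0, 0, 0], [-0.1, 0, 0.05, 0, 0, 0]]
  ]
}}

```text
time: 22.55
tool_pos: [582.8, 122.7, 176.1]
tcp_rot: [180.0, -0.0, 89.3]
ft_force: [0.2, -3.9, -1.0]
finger_gap: 12.6
grip_force: 98.5
```

Call:
{"fn": "play_rows", "kwargs": {
  "motion": [
    [[0, 0, 0, 0, 0, 0], [0, 0, 0, 0, 0, 0], [0, 0, 0, 0, 0, 0], [0, 0, 0, 0, 0, 0], [0, 0, 0, 0, 0, 0]]
  ],
  "jaw": 0.6
}}

```text
time: 23.05
tool_pos: [582.5, 122.9, 175.9]
tcp_rot: [180.0, -0.0, 89.3]
ft_force: [-0.1, -0.1, 0.1]
finger_gap: 51.1
grip_force: 0.0
```

Call:
{"fn": "play_rows", "kwargs": {
  "motion": [
    [[0, 0, -1, 0, 0, 0], [0, 0, -3, 0, 0, 0], [0, 0, -5, 0, 0, 0], [0, 0, -7, 0, 0, 0], [0, 0, -9, 0, 0, 0]]
  ]
}}

```text
time: 23.55
tool_pos: [582.6, 122.7, 267.6]
tcp_rot: [180.0, -0.0, 89.3]
ft_force: [0.6, 0.1, -0.2]
finger_gap: 51.5
grip_force: 0.0
```

Call:
{"fn": "play_rows", "kwargs": {
  "motion": [
    [[-2, 0, -2, 0, 0, 0], [-6, 0, -4, 0, 0, 0], [-10, 0, -6, 0, 0, 0], [-14, 0, -8, 0, 0, 0], [-14, 0, -8, 0, 0, 0]]
  ]
}}

```text
time: 24.05
tool_pos: [581.8, -21.9, 350.5]
tcp_rot: [179.6, 0.1, 89.0]
ft_force: [-0.1, 1.2, 0.8]
finger_gap: 51.7
grip_force: 0.0
```

```bash
python3 - <<'E'
from h import *
from bench import optics,sensors
ims=[]
for n in("scene","top"):
    q=optics.snapshot(n); u,v=proj(q,(600,105,115)).round().astype(int)
    if n=="scene": print(blobs(q,(0,130,80),(8,255,255))[0])
    ims.append(cv2.resize(q["pixels"][v-40:v+40,u-32:u+32,::-1],(400,500),interpolation=2))
cv2.imwrite("pics/c5.png",np.hstack(ims)); s=sensors.sense(); print(s["time"],s["ft_force"],s["finger_gap"])
E
```

```text
[([386, 197, 6, 6, 24], [388.2, 199.4])]
24.15 [-0.59139447  0.60040252  0.25627079] 51.37231910149001
```

View pics/c5.png

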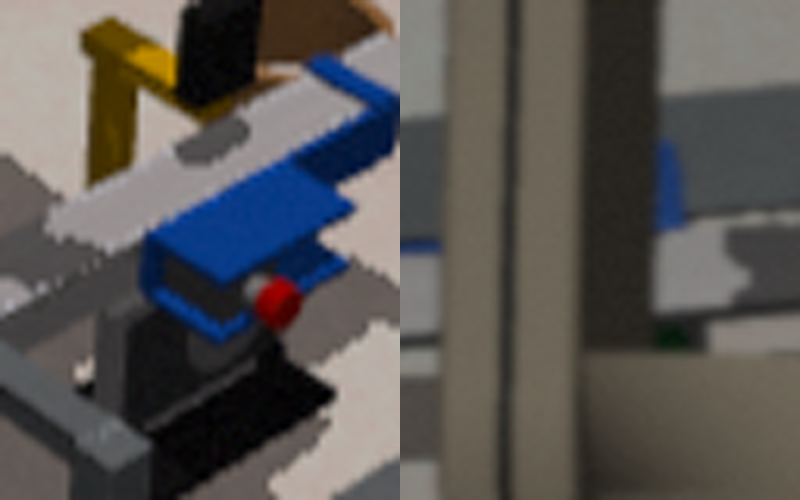

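The left crop shows the carrier hanging upright in the rail, with its grip free at (215,50) and the knob out at (280,302). The arm has moved clear.

```bash
python3 -c "
from bench import job
print(job.hand_in())"
```

```text
the job is handed in; nothing more can be done
None
```

I handed the job in at about 24 s: the carrier hangs upright in the rail, seated against the stop with a push of about 10 N. It is released with the catch sprung out behind it and the arm clear; the hand-in gave no verdict.

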